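Check the meal trolley's spring scale

ROBOT

A 6-joint arm with a two-finger parallel gripper is mounted at the origin on the work surface. World frame = base frame: x ahead of the robot, y to its left, z up, the work surface at z = 0. Lengths are in m, angles in rad, forces in N, time in s.
With the tool pointing down it reaches from about 0.35 to 0.95 m from the base axis. Payload 17.4 kg.
Tool frame: the origin (TCP) lies on the mounting face of the last link; the fingertips stand 186 mm ahead of it and the grasp point (between the pads) lies 167 mm ahead of it (tcp_to_grasp is the distance from the TCP to the grasp point, in m); x points along the fingers, y is the direction in which the jaws open and shut, and the axes are right-handed (so a half turn about x gives the same grasp; the last joint's range is limited). The gripper opens to 93 mm and grips with 3 to 60 N. Pads are 15 mm wide; open, the fingers measure 128 mm over their backs; the gripper's body (75 mm by 188 mm) begins 65 mm behind the grasp point.
Start: joints at [-1.19, 0.116, 1.442, -0, 1.584, -0.038], TCP at [0.274, -0.617, 0.405] pointing down, gripper open.
Joint ranges: [-2.83, 2.83], [-0.83, 2.19], [0.07, 2.5], [-1.14, 4.28], [0.01, 3], [-2.97, 2.97]. Speed limits (rad/s): [1.89, 1.89, 2.22, 3.14, 3.14, 3.14].

INTERFACE

Orientations are given as a rotation vector (axis times angle).
In Python, from cell import state, capture, camera_params, job_done, tcp_to_grasp gives the robot as it stands. The module is installed in compiled form; this text tells all that it offers.
- The arm moves only by the tool move_arm, never from a script. Its argument "moves" is a list of rows, each a list of 7 numbers: the closure, from 0 (fully open) to 1 (shut), then the shift along the tool's x, y, z as a fraction of full scale, then the turn, a rotation vector about the tool's x, y, z as a fraction of full scale. A call has exactly 10 rows; each row is the pose to reach, as a shift and turn from the pose commanded when the call began, along the tool's axes at that moment, turning the shorter way round; what a row does not reach only later rows make up. Full scale, the value 1, is 0.5 m for a shift and 2 pi rad for a turn. A row lasts 1/12 s, in which the tool goes at most 41.7 mm and 7.16 degrees, less where a joint would pass 70% of its speed; a pose out of reach is approached as far as the arm can. A call with a number of a shift or a turn outside -1 to 1 is refused whole. A call with a gripper value outside its range is refused whole. The fingers move at their own pace and stop on an object; "force" is the grip in N (left out, the last holds). Time passes only in rows, so rows that repeat a pose let the fingers close, or fill a call up. It gives the time, the measured TCP pose, the force and the opening at its end, in the units of the state.
- state(): the state, without advancing time (a new reading comes with each control period).
- capture(name): name is "scene" or "top" or "wrist"; returns the picture (384x512x3 uint8, red, green, blue); there is no depth.
- camera_params(name): a dict with "vertical_fov" (degrees; the focal length in pixels is half the picture's height over the tangent of half this angle, whatever the lens; pixels are square), "cx", "cy" (the principal point, pixels), "rvec" (rotation vector, rad) and "tvec" (3), from world to camera coordinates, as OpenCV has them. Camera axes: x right, y down, z forward; pixel columns grow to the right and rows downward; lengths in m; the calibration is good to about 2 mm. A picture is of the moment at which its call begins: read the wrist's pose just before it. camera_params takes no time and is no camera call; for the wrist camera it gives the pose at the moment of the call.
- job_done(): hands the job in, once; it reports no verdict.
The state is a dict: "t": time; "joint_positions": joint angles; "joint_velocities": joint speeds; "tau": joint torques, N m; "ee_pos": TCP position; "eef_rot": TCP orientation; "force": force on the tool from outside, world axes, zero at the start; "moment": the same for the moment, N m; "width": opening from 0.0 (shut) to 1.0 (fully open).
Only numpy, scipy, OpenCV 4.12 (cv2) and the standard library are available. Lean on these libraries where they do the work, as an engineer would, in place of code of your own. Each camera call takes 0.05 s, during which the arm holds its last target.

TASK

Two spring pull scales are fixed to the meal trolley's deck. Draw out the grip of the larger scale until its pointer is level with the marker clip on its rule, hold it there for three seconds, then ease it fully home without letting it snap back, and let go. Leave the smaller scale and the clip as they are set.

Things in the scene. Friction and masses are not known exactly. Their poses are not given: they have to be found in the camera images.
- big_grip (a point): Larger scale's grip: black upright paddle 14 mm thick along the pull, 40 wide, 34 to 96 mm above the deck; this point is in its middle, 72 mm up. Below: 26 x 24 mm steel block and an 8 mm rod 30 mm up, running back into the housing. Pull along -x of this point (from the housing, towards the robot within 0.22 rad); z up. A thin pointer at the same x reaches to +y from the paddle's foot.
- big_mark (a point): Line on the marker clip, a dark steel block 10 mm long, 24 wide, top (this point) 25 mm above the deck, clamped on the larger scale's white rule 42 mm to +y of the grip's path. Axes as big_grip's. Pointer and clip are level when this point and big_grip have the same x along these axes. It is 50 to 115 mm out from the grip's home.
- big_pull (a joint): How far the larger scale's grip is drawn out, m: 0 fully home, stop at 0.140. Spring pulls home with 2.7 N at 0, 0.9 N more each 10 mm; if let go it snaps back. Grey housing 150 x 60 mm, top 48 mm above the deck, its face 53 mm behind the paddle when home; on a fixed plate 385 x 112 x 6 mm.
- small_pull (a joint): The same for the smaller scale: housing 95 x 36 mm, top 38 mm above the deck, paddle 22 mm wide, 12 thick, top 72 mm above the deck, with a clip of its own. It stands to the left or right of the larger one. 0 is fully home.

How it is judged:
On the way:
1. the larger scale's grip is drawn out so that its pointer is within 12 mm of the marker clip's line, and held there for 2 s (x of big_grip in the frame of big_mark between -0.012 and 0.012 m), for 2 s.
At the end, for the whole second after the job is handed in: The larger scale's grip is fully home (within 6 mm) and at rest, let go, after having been held at its marker clip; the smaller scale's grip is home (within 6 mm) (value of joint each of big_pull, small_pull below 0.006 m and velocity of joint big_pull between -0.02 and 0.02 m/s); the robot touches nothing.
It fails at once if the larger scale's grip snaps back (faster than 0.6 m/s) (velocity of joint big_pull below -0.6 m/s).
It fails at once if the smaller scale's grip is drawn out by more than 10 mm (value of joint small_pull above 0.01 m).
It fails at once if the marker clip is shifted by more than 8 mm (distance of big_mark from where it was at the start of the episode above 0.008 m).
It also fails if it takes over 42 s, if anything falls off the work surface, if the arm or the gripper's body presses on something with over 40 N, if the wrist force passes 120 N, or if a joint passes its speed limit or range.

## Working session

There is one attempt and no reset: what is moved stays moved. The work goes in short steps, Python scripts to look and compute and a tool call to move; the robot and the scene stay as the last step left them, time stands still between calls to the robot, and variables do not carry over. Pictures are saved under pics/ and viewed, and the job is handed in when it is done.

Besides the shell and the picture viewer there is one more tool, called as name([rows], argument=value, ...), one row to a line, values as JSON. move_arm: Moves the arm, as the interface text tells. Its arguments: {"type":"object","properties":{"moves":{"type":"array","items":{"type":"array","items":{"type":"number"}}},"force":{"type":"number"}},"required":["moves"]}

```bash
mkdir -p pics; python3 - <<'E'
from cell import *
import cv2
for n in ["scene","top","wrist"]:
    p=camera_params(n); print(n,p)
    cv2.imwrite(f"pics/{n}0.png",capture(n)[:,:,::-1])
s=state(); print(s, tcp_to_grasp)
E
```

```text
scene {'vertical_fov': 47.6639981511171, 'cx': 254.211876245719, 'cy': 188.6162356694712, 'rvec': array([ 1.78474618,  1.76261797, -0.70302357]), 'tvec': array([ 0.00375163, -0.41816822,  1.19295452])}
top {'vertical_fov': 50.21626052406134, 'cx': 254.04031488949732, 'cy': 193.2637143903241, 'rvec': array([ 2.11947084, -2.1538925 ,  0.13153958]), 'tvec': array([0.03533192, 0.64500131, 0.62679122])}
wrist {'vertical_fov': 59.748822230748516, 'cx': 259.16724384256037, 'cy': 192.8785310719776, 'rvec': array([-2.45489775,  1.59329469,  0.20067867]), 'tvec': array([-0.67509157, -0.02889658,  0.39022174])}
{'t': 0.15, 'joint_positions': array([-1.18980687e+00,  1.16345215e-01,  1.44212069e+00,  3.23266690e-05,
        1.58403748e+00, -3.78079517e-02]), 'joint_velocities': array([ 1.06796524e-03, -1.56770091e-03, -2.39024459e-03,  5.18340285e-05,
       -1.42436504e-03,  8.28602303e-05]), 'tau': array([ 7.55482324e-04, -7.21760416e+01, -6.22953987e+01,  7.78627116e-02,
        2.25716794e-02, -3.53015230e-05]), 'ee_pos': array([ 0.27448577, -0.6166661 ,  0.40418981]), 'eef_rot': array([ 1.99069549,  0.42399647, -1.99094717]), 'force': array([ 0.46194169, -0.19411374, -0.20505756]), 'moment': array([0.00918079, 0.02399346, 0.00570764]), 'width': 1.0016928661636226} 0.1673
```

View pics/scene0.png

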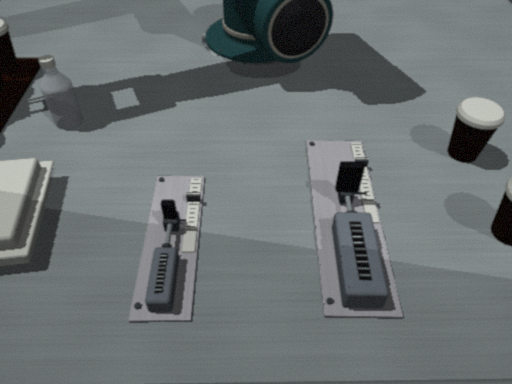

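View pics/top0.png

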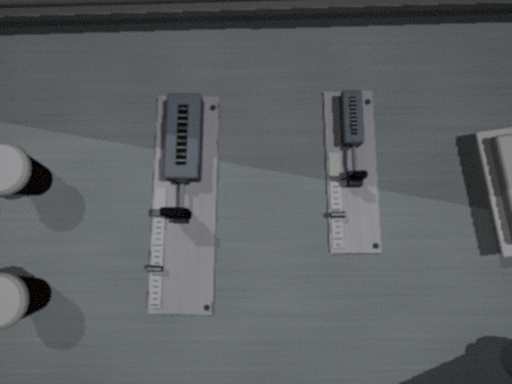

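View pics/wrist0.png

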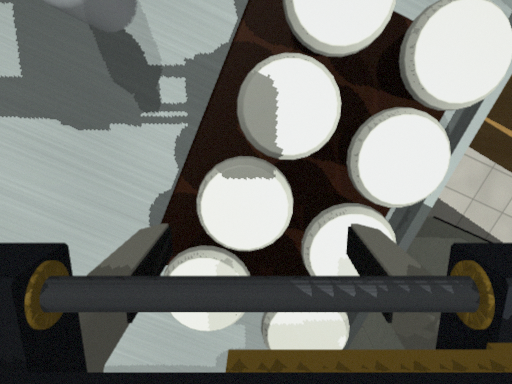

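The top view shows the larger scale with its paddle near (176,212) and clip near (154,268), and the smaller one with its paddle near (356,178). Next I'll zoom in and measure.

```bash
cat > h.py <<'E'
import numpy as np, cv2
from cell import *
def cam(n):
    p=camera_params(n); R=cv2.Rodrigues(p['rvec'])[0]; f=192/np.tan(np.radians(p['vertical_fov']/2))
    return p,R,f
def ray(n,u,v,z,P=None):
    p,R,f=P or cam(n); d=R.T@np.array([(u-p['cx'])/f,(v-p['cy'])/f,1]); c=-R.T@p['tvec']
    return c+d*(z-c[2])/d[2]
def proj(n,X):
    p,R,f=cam(n); q=R@np.array(X)+p['tvec']; return f*q[:2]/q[2]+[p['cx'],p['cy']]
E
python3 - <<'E'
from h import *
a=cv2.imread('pics/top0.png')[85:325,130:240]; b=cv2.imread('pics/scene0.png')[130:325,290:410]
a=cv2.resize(a,None,fx=2.5,fy=2.5,interpolation=cv2.INTER_CUBIC);b=cv2.resize(b,None,fx=3,fy=3,interpolation=cv2.INTER_CUBIC)
o=np.zeros((600,660,3),np.uint8);o[:a.shape[0],:a.shape[1]]=a;o[:b.shape[0],290:290+b.shape[1]]=b
cv2.imwrite('pics/z1.png',np.clip(o*1.6,0,255))
P=cam('top')
print('plate corners', [ray('top',u,v,.006,P)[:2].round(4) for u,v in [(157,96),(219,97),(212,315),(148,314)]])
print('paddle', ray('top',176,212,.096,P), 'clip',ray('top',154,268,.025,P))
for n in('scene','top'):
  p,R,f=cam(n);print(n,-R.T@p['tvec'])
E
```

```text
plate corners [array([0.8332, 0.1996]), array([0.8286, 0.0867]), array([0.4464, 0.0993]), array([0.4493, 0.2072])]
paddle [0.61168865 0.14296549 0.096     ] clip [0.52601348 0.19363351 0.025     ]
scene [ 1.12543173 -0.01989977  0.57534915]
top [0.54860799 0.01145721 0.71347058][ WARN:0@0.577] global loadsave.cpp:1063 imwrite_ Unsupported depth image for selected encoder is fallbacked to CV_8U.
```

View pics/z1.png

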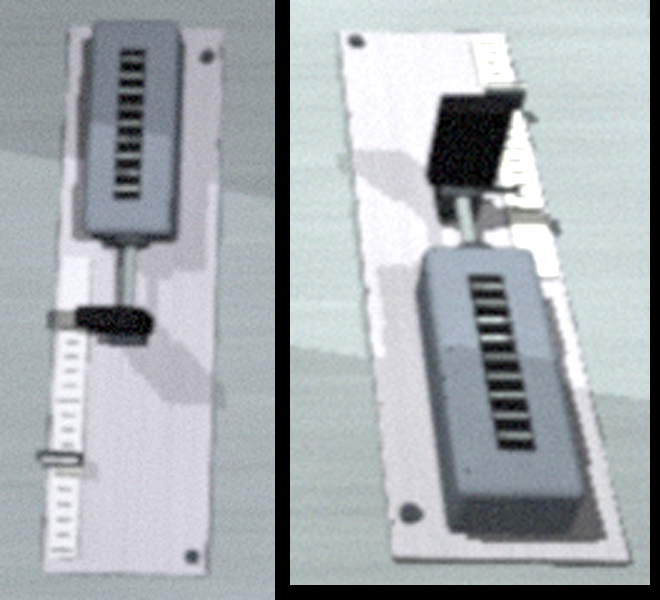

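```bash
python3 - <<'E'
from h import *
T=lambda x,y:(130+(x+.5)/2.5-.5,85+(y+.5)/2.5-.5)
S=lambda x,y:(290+(x-290+.5)/3-.5,130+(y+.5)/3-.5)
def pr(l,n,uv,zs):
    for z in zs: print(l,z,ray(n,*uv,z)[:2].round(4))
pr('T clip',"top",T(61,458),[.025])
pr('S clip(505,95)',"scene",S(505,95),[.025])
pr('T paddle far top edge mid',"top",T(115,307),[.096])
pr('T paddle left/right',"top",T(77,312),[.096]);pr('',"top",T(153,316),[.096])
pr('T ptr tip',"top",T(49,320),[.02,.03,.04])
pr('T ptr',"top",T(62,320),[.02,.03,.04])
pr('S thinline',"scene",S(515,188),[.02,.03,.04])
pr('S brown',"scene",S(530,215),[.006,.012,.025])
pr('S paddle topL',"scene",S(442,94),[.096]);pr('S paddle topR',"scene",S(508,97),[.096])
pr('T housing face',"top",T(86,236),[.048]);pr('T housing face',"top",T(175,240),[.048]);pr('T housing back',"top",T(94,22),[.048]);pr('',"top",T(180,22),[.048])
E
```

```text
T clip 0.025 [0.5262 0.1935]
S clip(505,95) 0.025 [0.5334 0.1885]
T paddle far top edge mid 0.096 [0.6186 0.1435]
T paddle left/right 0.096 [0.6159 0.1667]
 0.096 [0.6127 0.1203]
T ptr tip 0.02 [0.619 0.205]
T ptr tip 0.03 [0.618  0.2022]
T ptr tip 0.04 [0.617  0.1994]
T ptr 0.02 [0.6189 0.196 ]
T ptr 0.03 [0.6179 0.1934]
T ptr 0.04 [0.6168 0.1907]
S thinline 0.02 [0.6077 0.1816]
S thinline 0.03 [0.617 0.178]
S thinline 0.04 [0.6263 0.1744]
S brown 0.006 [0.6164 0.1914]
S brown 0.012 [0.6217 0.1892]
S brown 0.025 [0.6334 0.1844]
S paddle topL 0.096 [0.6086 0.1277]
S paddle topR 0.096 [0.6114 0.1629]
T housing face 0.048 [0.6717 0.1737]
T housing face 0.048 [0.6679 0.1145]
T housing back 0.048 [0.8203 0.1708]
 0.048 [0.8189 0.1118]
```

```bash
cat >> h.py <<'E'
from scipy.spatial.transform import Rotation as Ro
def plan(g,yaw=-.026,flip=1,s=None):
    s=s or state(); R0=Ro.from_rotvec(s['eef_rot'])
    y=flip*np.array([np.cos(yaw),np.sin(yaw),0]); x=np.array([0,0,-1.]); z=np.cross(x,y)
    Rt=Ro.from_matrix(np.c_[x,y,z]); tcp=np.array(g)+[0,0,tcp_to_grasp] if not callable(tcp_to_grasp) else np.array(g)+[0,0,tcp_to_grasp()]
    d=R0.inv().apply(tcp-s['ee_pos']); r=(R0.inv()*Rt).as_rotvec()
    print('shift frac',(d/.5).round(4),'turn frac',(r/2/np.pi).round(4),'deg',np.degrees(r).round(1),'tcp',tcp.round(4))
E
python3 - <<'E'
from h import *
s=state(); print(Ro.from_rotvec(s['eef_rot']).as_matrix().round(3))
for f in(1,-1): plan([.614,.1436,.25],flip=f)
for u,v in[(45,62)]: print(ray('scene',u,v,.1),ray('scene',66,125,0))
E
```

```text
[[-0.     0.407 -0.914]
 [ 0.001 -0.914 -0.407]
 [-1.    -0.001 -0.   ]]
shift frac [-0.0251 -1.113  -1.2387] turn frac [-1.792e-01 -1.000e-04  1.000e-04] deg [-64.5  -0.    0. ] tcp [0.614  0.1436 0.4173]
shift frac [-0.0251 -1.113  -1.2387] turn frac [3.208e-01 1.000e-04 1.000e-04] deg [1.155e+02 1.000e-01 0.000e+00] tcp [0.614  0.1436 0.4173]
[ 0.30290526 -0.44453793  0.1       ] [ 0.38655187 -0.40816745  0.        ]
```

move_arm([
  [0,-0.02,-0.05,-0.055,-0.009,0,0],
  [0,-0.04,-0.1,-0.11,-0.018,0,0],
  [0,-0.06,-0.16,-0.18,-0.027,0,0],
  [0,-0.06,-0.215,-0.24,-0.036,0,0],
  [0,-0.06,-0.27,-0.3,-0.045,0,0],
  [0,-0.06,-0.325,-0.36,-0.054,0,0],
  [0,-0.06,-0.38,-0.42,-0.063,0,0],
  [0,-0.06,-0.435,-0.48,-0.072,0,0],
  [0,-0.06,-0.49,-0.54,-0.081,0,0],
  [0,-0.06,-0.545,-0.6,-0.09,0,0],
], force=40)

```text
t: 0.98
ee_pos: [0.4379, -0.2437, 0.4348]
eef_rot: [1.625, 0.874, -1.625]
force: [0.3, -0.3, 0.3]
width: 1.001
```

```bash
python3 - <<'E'
from h import *
s=state();print(s['t'],s['ee_pos'],s['joint_positions'])
plan([.614,.1436,.16])
E
```

```text
0.9833 [ 0.43789991 -0.24369755  0.43478365] [-5.58749120e-01 -2.74221261e-01  1.76104039e+00  5.48235804e-05
  1.65444844e+00  2.51773305e-02]
shift frac [ 0.215  -0.1333 -0.8404] turn frac [-0.0888  0.     -0.0001] deg [-32.   0.  -0.] tcp [0.614  0.1436 0.3273]
```

move_arm([
  [0,0,-0.013,-0.08,-0.009,0,0],
  [0,0,-0.026,-0.16,-0.018,0,0],
  [0,0.01,-0.039,-0.24,-0.027,0,0],
  [0,0.02,-0.052,-0.32,-0.036,0,0],
  [0,0.03,-0.065,-0.4,-0.045,0,0],
  [0,0.04,-0.078,-0.48,-0.054,0,0],
  [0,0.05,-0.091,-0.56,-0.063,0,0],
  [0,0.06,-0.104,-0.64,-0.072,0,0],
  [0,0.07,-0.117,-0.72,-0.081,0,0],
  [0,0.08,-0.13,-0.8,-0.0888,0,0],
])

```text
t: 1.82
ee_pos: [0.6054, 0.1256, 0.3943]
eef_rot: [1.228, 1.197, -1.228]
force: [0.2, -0.6, 0.7]
width: 1.002
```

```bash
python3 - <<'E'
from h import *
s=state();print(s['t'],s['ee_pos'],s['joint_positions'])
plan([.614,.1436,.16])
P=cam('wrist')
w=capture('wrist');cv2.imwrite('pics/w1.png',w[:,:,::-1])
print(proj('wrist',[.614,.1436,.096]),proj('wrist',[.527,.188,.025]))
E
```

```text
1.8167 [0.60535982 0.12558177 0.39432303] [ 1.63303909e-01 -4.02965091e-03  1.58340134e+00 -6.75260529e-05
  1.56225494e+00  1.88673369e-01]
shift frac [ 0.134   0.0164 -0.0365] turn frac [0.0001 0.     0.    ] deg [0. 0. 0.] tcp [0.614  0.1436 0.3273]
[266.90044445 174.91996958] [179.48483789 120.23508852]
```

View pics/w1.png

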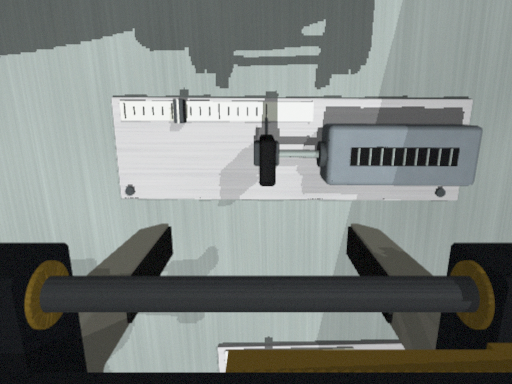

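```bash
python3 - <<'E'
from h import *
print(-cam('wrist')[1].T@cam('wrist')[0]['tvec'])
a=cv2.imread('pics/w1.png')[85:205,100:350]
cv2.imwrite('pics/z2.png',cv2.resize(a,None,fx=3.2,fy=3.2,interpolation=cv2.INTER_CUBIC))
E
```

```text
[0.60909729 0.19793747 0.37301857]
```

View pics/z2.png

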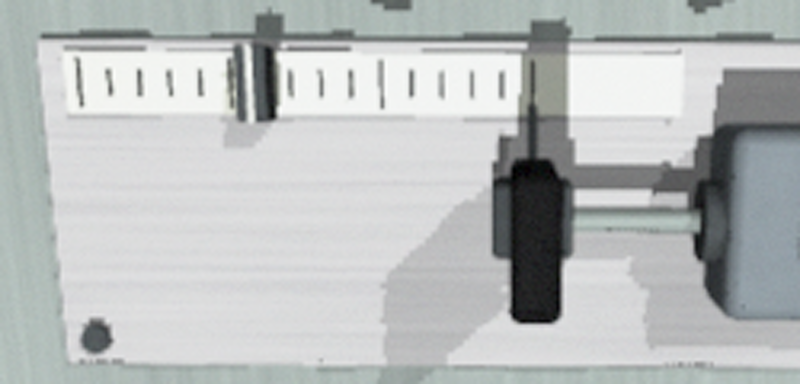

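```bash
python3 - <<'E'
from h import *
p=camera_params('wrist');R=cv2.Rodrigues(p['rvec'])[0];P=(p,R,192/np.tan(np.radians(p['vertical_fov']/2)))
C=lambda x,y:(100+(x+.5)/3.2-.5,85+(y+.5)/3.2-.5)
for l,x,y,z in[('pad c',536,300,.096),('pad -y edge L',512,322,.096),('R',560,322,.096),('ptr',531,110,.025),('clip',254,82,.025),('clip edgeL',236,82,.025),('clip edgeR',275,82,.025),('plate',40,37,.006),('plate',68,364,.006),('house',728,125,.048),('house',728,318,.048)]:
  print(l,ray('wrist',*C(x,y),z,P)[:2].round(4))
print(ray('wrist',100,96,.006,P)-ray('wrist',470,96,.006,P))
E
```

```text
pad c [0.6142 0.1406]
pad -y edge L [0.6077 0.1348]
R [0.6205 0.1345]
ptr [0.6147 0.1875]
clip [0.5273 0.1978]
clip edgeL [0.5216 0.1979]
clip edgeR [0.5339 0.1977]
plate [0.4533 0.2136]
plate [0.4491 0.1018]
house [0.6729 0.1827]
house [0.6747 0.1238]
[-0.39026943  0.00745848  0.        ]
```

```bash
python3 - <<'E'
from h import *
s=state();print(s['t'],s['ee_pos'],s['joint_velocities'].round(3))
P=cam('wrist');print(-P[1].T@P[0]['tvec'])
w=capture('wrist');cv2.imwrite('pics/w2.png',w[:,:,::-1])
a=w[85:215,100:350,::-1]
cv2.imwrite('pics/z3.png',cv2.resize(a,None,fx=3.2,fy=3.2,interpolation=cv2.INTER_CUBIC))
np.save('P.npy',np.r_[P[0]['rvec'],P[0]['tvec']])
s=state();print(s['t'],s['ee_pos'],s['joint_velocities'].round(3))
E
```

```text
1.8667 [0.60699857 0.13027776 0.39238941] [-0.077 -0.038  0.047 -0.009  0.018 -0.014]
[0.60909729 0.19793747 0.37301857]
1.9167 [0.60611342 0.12761853 0.39264251] [-0.068 -0.056  0.036 -0.023  0.026 -0.009]
```

View pics/z3.png

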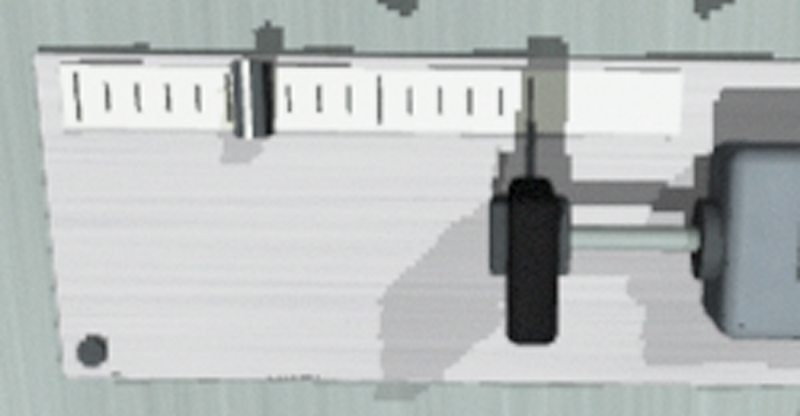

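Right: the arm was still moving during the first wrist shot. I'll measure again with the pose read just before this one.

```bash
python3 - <<'E'
from h import *
p,_,f=cam('wrist');q=np.load('P.npy');p=dict(p,rvec=q[:3],tvec=q[3:]);P=(p,cv2.Rodrigues(q[:3])[0],f)
C=lambda x,y:(100+(x+.5)/3.2-.5,85+(y+.5)/3.2-.5)
for l,x,y,z in[('pad L',508,343,.096),('padR',557,343,.096),('ptr',530,110,.025),('clip',253,98,.025),('plate',36,55,.006),('plate',64,376,.006),('house',722,145,.048),('house',722,335,.048)]:
  print(l,ray('wrist',*C(x,y),z,P)[:2].round(4))
E
```

```text
pad L [0.6066 0.129 ]
padR [0.6196 0.1288]
ptr [0.6144 0.1875]
clip [0.5266 0.1929]
plate [0.4512 0.2079]
plate [0.4471 0.0974]
house [0.6713 0.1769]
house [0.673  0.1184]
```

```bash
python3 - <<'E'
from h import *
plan([.614,.146,.13])
E
```

```text
shift frac [ 0.1907  0.0154 -0.037 ] turn frac [ 0.0005 -0.0001  0.0004] deg [ 0.2 -0.   0.1] tcp [0.614  0.146  0.2973]
```

move_arm([
  [0,0.04,0.008,-0.02,0,0,0],
  [0,0.08,0.0154,-0.037,0,0,0],
  [0,0.12,0.0154,-0.037,0,0,0],
  [0,0.15,0.0154,-0.037,0,0,0],
  [0,0.175,0.0154,-0.037,0,0,0],
  [0,0.19,0.0154,-0.037,0,0,0],
  [0,0.19,0.0154,-0.037,0,0,0],
  [0,0.19,0.0154,-0.037,0,0,0],
  [0,0.19,0.0154,-0.037,0,0,0],
  [0,0.19,0.0154,-0.037,0,0,0],
])

```text
t: 2.75
ee_pos: [0.6134, 0.1416, 0.301]
eef_rot: [1.231, 1.195, -1.229]
force: [0.1, -0.3, -0.9]
width: 1.003
```

```bash
python3 - <<'E'
from h import *
s=state();print(s['t'],s['ee_pos'],s['joint_velocities'].round(3))
plan([.614,.146,.078])
E
```

```text
2.75 [0.61338161 0.14158824 0.30098762] [ 0.003  0.     0.004 -0.001 -0.002 -0.001]
shift frac [ 0.1114  0.0008 -0.0088] turn frac [-0.0004 -0.0001 -0.0003] deg [-0.2 -0.  -0.1] tcp [0.614  0.146  0.2453]
```

move_arm([
  [0,0.02,0.001,-0.008,0,0,0],
  [0,0.04,0.001,-0.008,0,0,0],
  [0,0.06,0.001,-0.008,0,0,0],
  [0,0.08,0.001,-0.008,0,0,0],
  [0,0.1,0.001,-0.008,0,0,0],
  [0,0.111,0.001,-0.008,0,0,0],
  [0,0.111,0.001,-0.008,0,0,0],
  [0,0.111,0.001,-0.008,0,0,0],
  [0,0.111,0.001,-0.008,0,0,0],
  [0,0.111,0.001,-0.008,0,0,0],
])

```text
t: 3.58
ee_pos: [0.614, 0.1457, 0.2449]
eef_rot: [1.231, 1.195, -1.229]
force: [-0.2, 0.5, -0.3]
width: 1.0
```

```bash
python3 - <<'E'
from h import *
s=state();print(s['t'],s['ee_pos'],s['force'],s['width'])
for n in('wrist','scene'): cv2.imwrite(f'pics/{n}3.png',capture(n)[:,:,::-1])
E
```

```text
3.5833 [0.61399583 0.14568876 0.24490738] [-0.16997845  0.46979743 -0.2859309 ] 0.9996392849494641
```

View pics/wrist3.png

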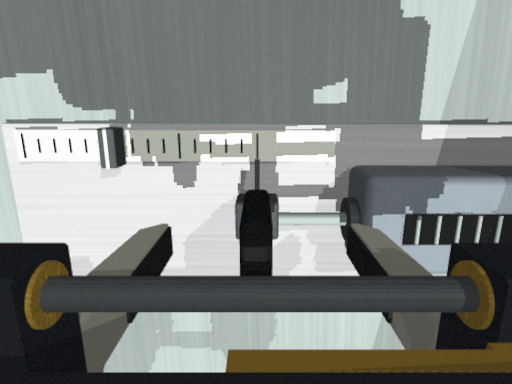

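View pics/scene3.png

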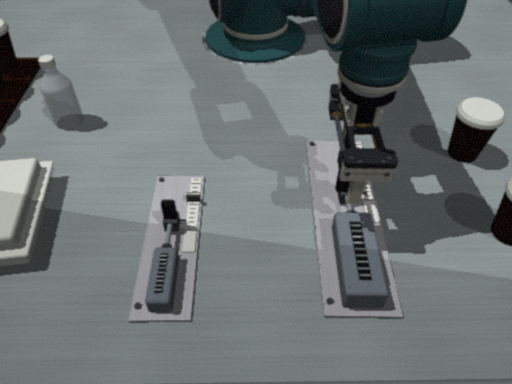

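The wrist view shows the paddle (col 257) centred between the fingers, and the pointer (257,150) and clip (110,145) both visible. Next I close.

move_arm([
  [0.9,0,0,0,0,0,0],
  [0.9,0,0,0,0,0,0],
  [0.9,0,0,0,0,0,0],
  [0.9,0,0,0,0,0,0],
  [0.9,0,0,0,0,0,0],
  [0.9,0,0,0,0,0,0],
  [1,0,0,0,0,0,0],
  [1,0,0,0,0,0,0],
  [1,0,0,0,0,0,0],
  [1,0,0,0,0,0,0],
], force=40)

```text
t: 4.52
ee_pos: [0.6138, 0.1457, 0.2442]
eef_rot: [1.23, 1.196, -1.23]
force: [0.7, 0.2, 0.3]
width: 0.33
```

```bash
python3 - <<'E'
from h import *
s=state();print(s['t'],s['ee_pos'],s['force'],s['width'], Ro.from_rotvec(s['eef_rot']).as_matrix().round(3))
for n in('wrist',): cv2.imwrite(f'pics/{n}4.png',capture(n)[:,:,::-1])
E
```

```text
4.5167 [0.61382316 0.14566444 0.24422102] [0.69431113 0.19880363 0.33714705] 0.32995097759217495 [[-0.     1.    -0.028]
 [-0.    -0.028 -1.   ]
 [-1.    -0.     0.   ]]
```

View pics/wrist4.png

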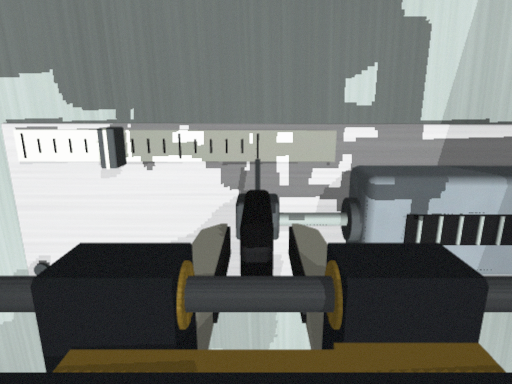

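Still closing (width 0.33).

move_arm([
  [1,0,0,0,0,0,0],
  [1,0,0,0,0,0,0],
  [1,0,0,0,0,0,0],
  [1,0,0,0,0,0,0],
  [1,0,0,0,0,0,0],
  [1,0,0,0,0,0,0],
  [1,0,0,0,0,0,0],
  [1,0,0,0,0,0,0],
  [1,0,0,0,0,0,0],
  [1,0,0,0,0,0,0],
])

```text
t: 5.4
ee_pos: [0.6132, 0.1457, 0.2442]
eef_rot: [1.229, 1.197, -1.232]
force: [-12.6, -1.8, 6.5]
width: 0.148
```

```bash
python3 - <<'E'
from h import *
s=state();print(s['t'],s['ee_pos'],s['force'],s['width'])
E
```

```text
5.4 [0.6132282  0.14570583 0.24419937] [-12.55925106  -1.83211892   6.4667637 ] 0.1481727294469769
```

move_arm([
  [1,0,-0.01,0,0,0,0],
  [1,0,-0.025,0,0,0,0],
  [1,0,-0.04,0,0,0,0],
  [1,0,-0.06,0,0,0,0],
  [1,0,-0.08,0,0,0,0],
  [1,0,-0.1,0,0,0,0],
  [1,0,-0.12,0,0,0,0],
  [1,0,-0.135,0,0,0,0],
  [1,0,-0.148,0,0,0,0],
  [1,0,-0.156,0,0,0,0],
])

```text
t: 6.23
ee_pos: [0.5351, 0.148, 0.2443]
eef_rot: [1.231, 1.195, -1.229]
force: [10.6, 1.7, -6.2]
width: 0.144
```

move_arm([
  [1,0,-0.005,0,0,0,0],
  [1,0,-0.01,0,0,0,0],
  [1,0,-0.014,0,0,0,0],
  [1,0,-0.017,0,0,0,0],
  [1,0,-0.018,0,0,0,0],
  [1,0,-0.018,0,0,0,0],
  [1,0,-0.018,0,0,0,0],
  [1,0,-0.018,0,0,0,0],
  [1,0,-0.018,0,0,0,0],
  [1,0,-0.018,0,0,0,0],
])

```text
t: 7.07
ee_pos: [0.5267, 0.1482, 0.2442]
eef_rot: [1.231, 1.195, -1.229]
force: [10.6, 2.9, -5.7]
width: 0.145
```

```bash
python3 - <<'E'
from h import *
s=state();print(s['t'],s['ee_pos'],s['force'],s['width'])
for n in('wrist','scene','top'): cv2.imwrite(f'pics/{n}5.png',capture(n)[:,:,::-1])
s=state();print(s['t'],s['ee_pos'],s['force'],s['width'])
E
```

```text
7.0667 [0.52665098 0.148202   0.24422496] [10.63391729  2.89502865 -5.68864334] 0.14450770618478684
7.2167 [0.52664062 0.14821877 0.24422589] [ 9.94609927  3.2467273  -4.68218995] 0.15234500074553317
```

View pics/wrist5.png

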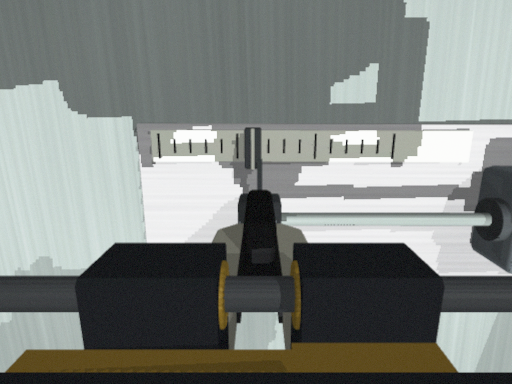

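View pics/top5.png

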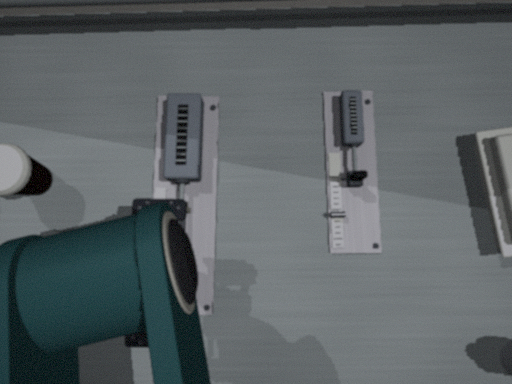

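View pics/scene5.png

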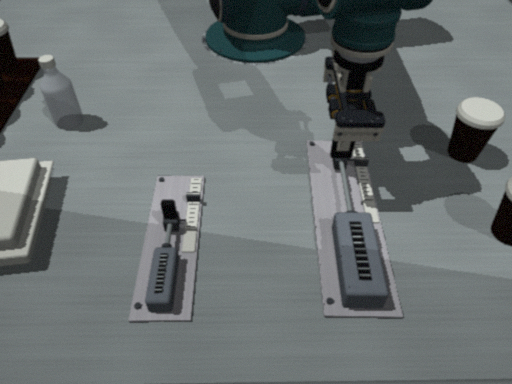

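In the wrist view the pointer (col ~259) is about 3–4 mm short of the clip line (col ~253), and the smaller scale hasn't moved. I'll draw out 3.5 mm more, then hold.

move_arm([
  [1,0,-0.003,0,0,0,0],
  [1,0,-0.006,0,0,0,0],
  [1,0,-0.007,0,0,0,0],
  [1,0,-0.007,0,0,0,0],
  [1,0,-0.007,0,0,0,0],
  [1,0,-0.007,0,0,0,0],
  [1,0,-0.007,0,0,0,0],
  [1,0,-0.007,0,0,0,0],
  [1,0,-0.007,0,0,0,0],
  [1,0,-0.007,0,0,0,0],
])

```text
t: 8.05
ee_pos: [0.5232, 0.1483, 0.2442]
eef_rot: [1.232, 1.195, -1.229]
force: [10.6, 3.0, -6.3]
width: 0.148
```

```bash
python3 - <<'E'
from h import *
s=state();print(s['t'],s['ee_pos'],s['force'],s['width'])
w=capture('wrist');cv2.imwrite('pics/wrist6.png',cv2.resize(w[110:240,150:350,::-1],None,fx=4,fy=4,interpolation=cv2.INTER_CUBIC))
E
```

```text
8.05 [0.52315675 0.14831679 0.2442326 ] [10.56994615  3.02355116 -6.28829965] 0.14805779636217137
```

View pics/wrist6.png

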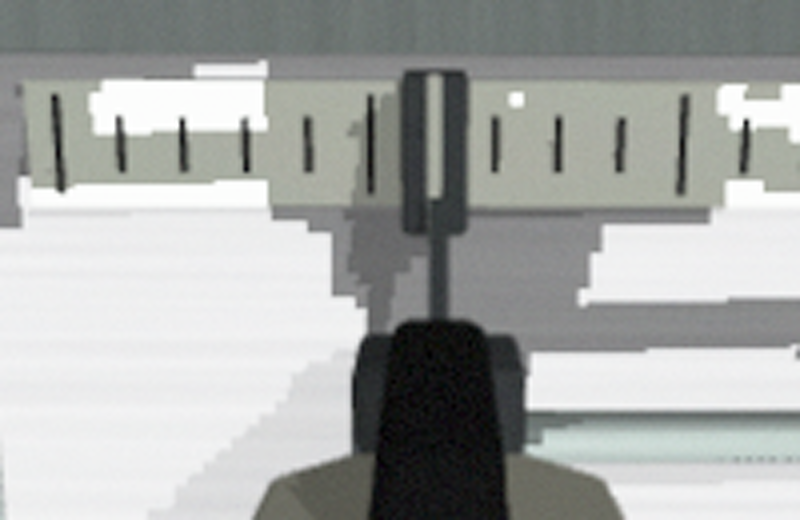

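The pointer (crop col 438) now lines up with the clip line (col 435), within 1 mm. I'll hold for more than 3 s.

move_arm([
  [1,0,0,0,0,0,0],
  [1,0,0,0,0,0,0],
  [1,0,0,0,0,0,0],
  [1,0,0,0,0,0,0],
  [1,0,0,0,0,0,0],
  [1,0,0,0,0,0,0],
  [1,0,0,0,0,0,0],
  [1,0,0,0,0,0,0],
  [1,0,0,0,0,0,0],
  [1,0,0,0,0,0,0],
])

```text
t: 8.93
ee_pos: [0.5232, 0.1483, 0.2442]
eef_rot: [1.232, 1.195, -1.229]
force: [10.4, 2.6, -6.0]
width: 0.148
```

move_arm([
  [1,0,0,0,0,0,0],
  [1,0,0,0,0,0,0],
  [1,0,0,0,0,0,0],
  [1,0,0,0,0,0,0],
  [1,0,0,0,0,0,0],
  [1,0,0,0,0,0,0],
  [1,0,0,0,0,0,0],
  [1,0,0,0,0,0,0],
  [1,0,0,0,0,0,0],
  [1,0,0,0,0,0,0],
])

```text
t: 9.77
ee_pos: [0.5232, 0.1483, 0.2442]
eef_rot: [1.231, 1.195, -1.229]
force: [11.2, 2.5, -5.4]
width: 0.148
```

move_arm([
  [1,0,0,0,0,0,0],
  [1,0,0,0,0,0,0],
  [1,0,0,0,0,0,0],
  [1,0,0,0,0,0,0],
  [1,0,0,0,0,0,0],
  [1,0,0,0,0,0,0],
  [1,0,0,0,0,0,0],
  [1,0,0,0,0,0,0],
  [1,0,0,0,0,0,0],
  [1,0,0,0,0,0,0],
])

```text
t: 10.6
ee_pos: [0.5232, 0.1483, 0.2442]
eef_rot: [1.232, 1.195, -1.228]
force: [11.5, 3.1, -6.1]
width: 0.149
```

move_arm([
  [1,0,0,0,0,0,0],
  [1,0,0,0,0,0,0],
  [1,0,0,0,0,0,0],
  [1,0,0,0,0,0,0],
  [1,0,0,0,0,0,0],
  [1,0,0,0,0,0,0],
  [1,0,0,0,0,0,0],
  [1,0,0,0,0,0,0],
  [1,0,0,0,0,0,0],
  [1,0,0,0,0,0,0],
])

```text
t: 11.43
ee_pos: [0.5232, 0.1483, 0.2442]
eef_rot: [1.232, 1.195, -1.229]
force: [10.6, 3.3, -6.6]
width: 0.148
```

move_arm([
  [1,0,0.008,0,0,0,0],
  [1,0,0.02,0,0,0,0],
  [1,0,0.035,0,0,0,0],
  [1,0,0.05,0,0,0,0],
  [1,0,0.065,0,0,0,0],
  [1,0,0.08,0,0,0,0],
  [1,0,0.095,0,0,0,0],
  [1,0,0.11,0,0,0,0],
  [1,0,0.122,0,0,0,0],
  [1,0,0.13,0,0,0,0],
])

```text
t: 12.27
ee_pos: [0.5884, 0.1464, 0.2442]
eef_rot: [1.231, 1.195, -1.23]
force: [4.4, 1.6, -1.2]
width: 0.148
```

move_arm([
  [1,0,0.008,0,0,0,0],
  [1,0,0.016,0,0,0,0],
  [1,0,0.024,0,0,0,0],
  [1,0,0.031,0,0,0,0],
  [1,0,0.037,0,0,0,0],
  [1,0,0.042,0,0,0,0],
  [1,0,0.046,0,0,0,0],
  [1,0,0.049,0,0,0,0],
  [1,0,0.05,0,0,0,0],
  [1,0,0.05,0,0,0,0],
])

```text
t: 13.1
ee_pos: [0.613, 0.1457, 0.2442]
eef_rot: [1.229, 1.197, -1.232]
force: [-5.7, 0.6, 0.7]
width: 0.15
```

```bash
python3 - <<'E'
from h import *
s=state();print(s['t'],s['ee_pos'],s['force'],s['width'])
w=capture('wrist');cv2.imwrite('pics/wrist7.png',w[:,:,::-1])
E
```

```text
13.1 [0.61303464 0.14569899 0.24423075] [-5.66237072  0.60893953  0.70279227] 0.15004658410354973
```

View pics/wrist7.png

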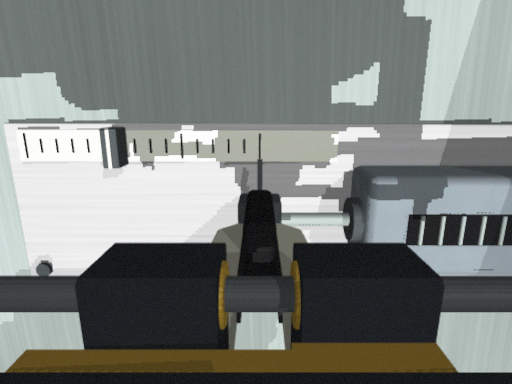

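The grip is home: the force has reversed to -5.7 N, so it's against the stop, and the clip is at the same tick as before. Next I open.

move_arm([
  [0.8,0,0,0,0,0,0],
  [0.7,0,0,0,0,0,0],
  [0.6,0,0,0,0,0,0],
  [0.5,0,0,0,0,0,0],
  [0.5,0,0,0,0,0,0],
  [0.5,0,0,0,0,0,0],
  [0.5,0,0,0,0,0,0],
  [0.5,0,0,0,0,0,0],
  [0.5,0,0,0,0,0,0],
  [0.5,0,0,0,0,0,0],
])

```text
t: 13.98
ee_pos: [0.6133, 0.1457, 0.2442]
eef_rot: [1.23, 1.196, -1.23]
force: [-0.1, -0.7, 0.1]
width: 0.5
```

```bash
python3 - <<'E'
from h import *
s=state();print(s['t'],s['ee_pos'],s['force'],s['width'])
w=capture('wrist');cv2.imwrite('pics/wrist8.png',w[:,:,::-1])
E
```

```text
13.9833 [0.61333759 0.14565098 0.24423793] [-0.07739003 -0.71119934  0.14843258] 0.4995142322709293
```

View pics/wrist8.png

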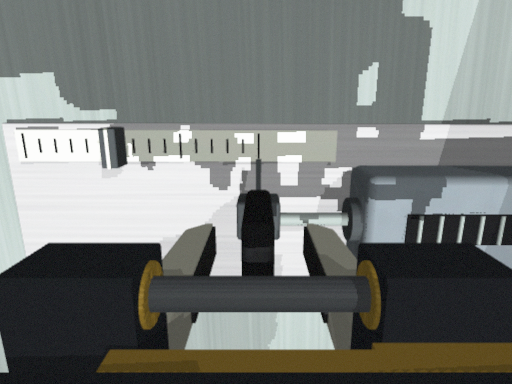

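The grip has been released and the fingers are clear on both sides. Next I raise the arm.

move_arm([
  [0.5,-0.02,0,0,0,0,0],
  [0.5,-0.05,0,0,0,0,0],
  [0.5,-0.08,0,0,0,0,0],
  [0.5,-0.12,0,0,0,0,0],
  [0.5,-0.16,0,0,0,0,0],
  [0.5,-0.2,0,0,0,0,0],
  [0.5,-0.24,0,0,0,0,0],
  [0.5,-0.26,0,0,0,0,0],
  [0.5,-0.26,0,0,0,0,0],
  [0.5,-0.26,0,0,0,0,0],
])

```text
t: 14.87
ee_pos: [0.6132, 0.1456, 0.3748]
eef_rot: [1.231, 1.195, -1.229]
force: [0.7, 0.6, -0.2]
width: 0.5
```

move_arm([
  [0.5,0,0,0,0,0,0],
  [0.5,0,0,0,0,0,0],
  [0.5,0,0,0,0,0,0],
  [0.5,0,0,0,0,0,0],
  [0.5,0,0,0,0,0,0],
  [0.5,0,0,0,0,0,0],
  [0.5,0,0,0,0,0,0],
  [0.5,0,0,0,0,0,0],
  [0.5,0,0,0,0,0,0],
  [0.5,0,0,0,0,0,0],
])

```text
t: 15.7
ee_pos: [0.6133, 0.1457, 0.3743]
eef_rot: [1.23, 1.196, -1.23]
force: [0.8, 0.1, 0.1]
width: 0.501
```

```bash
python3 - <<'E'
from h import *
s=state();print(s['t'],s['ee_pos'],s['force'],s['width'])
o=np.hstack([cv2.resize(capture(n)[:,:,::-1],(400,300)) for n in('wrist','scene')]);cv2.imwrite('pics/end.png',o)
E
```

```text
15.7 [0.61334105 0.14569351 0.37426908] [0.80236897 0.11403412 0.14395034] 0.5013801869501597
```

View pics/end.png

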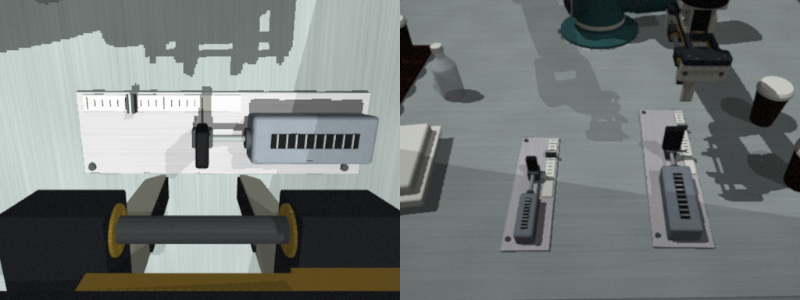

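The last pictures show the larger grip home, the clip and smaller scale unchanged, and the gripper clear of everything.

```bash
python3 -c "from cell import *; print(job_done())"
```

```text
the job is handed in; nothing more can be done
None
```

I drew the larger scale's grip out about 90 mm to its clip, held it there for about 3.5 s, eased it home under grip, then let go and raised the arm clear. I handed the job in at about 16 s of the 42 s allowed; no verdict was reported.

- **At the clip:** the wrist view showed the pointer within about 1 mm of the clip's line. The arm held steady to 0.1 mm at about 11 N of pull.
- **Home:** the force reversed to -5.7 N, meaning the grip was against its stop before I opened the fingers. The last pictures show it at its starting tick.
- **Clip and smaller scale:** by eye, neither had moved in the last pictures. I made no fresh measurement of them.
- **Touching nothing:** after the arm was raised, the force on the tool was under 1 N and the fingers were well above the scale.
- **Disagreements:** early estimates of the distance to the clip ran from 83 to 92 mm. The paddle's sideways position differed by about 5 mm between the top and wrist cameras. One wrist picture taken while the arm was still settling was discarded. I set the final draw by comparing pointer and clip directly in the wrist view.

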